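# Emboss a cover on the desktop crank press

## Task

Emboss the card in the blue pack: take the pack from the grey tray, lay it flat between the stops on the press's bed, then unlock the bed (lift the red knob over the bump, slide the bolt fully out and let the knob drop into the outer notch). Turn the crank two full turns to its stop, the handle's top moving the way the bed travels, evenly through the heavy point in each turn: keep hold, never let it spring ahead (well over a turn a second) or run back. Then lift the pack off and put it gently back, flat in the tray, leaving the things around where they stand.

Things in the scene. Friction and masses are not known exactly. Their poses are not given: they have to be found in the camera images.
- press: Grey and black crank embossing press fixed to the desk, base 176 x 124 mm. Origin: on the desk under the roller. x: the way the bed travels; z up; crank and bolt are on its -y side, which faces the robot. Cheeks (|x| < 17 mm, 45 < |y| < 60 mm) and a bridge between them over the bed (|x| < 12 mm) reach 165 mm high; the gear cover reaches y = -77 mm; side beams (45 < |y| < 60 mm) are 54 mm high.
- bed_mid (a point): Middle of the top of the aluminium bed, 65 mm above the desk, x along the travel. Bed 94 x 84 mm; starts at press x = -63 mm and travels 10 mm per radian of crank to +63 mm. Lips and corner stops 4 mm high leave a 89 x 68 mm place for the pack; the middle 50 mm of its long sides is free for fingers, which may reach down to the bed.
- pack: Embossing pack: rigid flat sandwich 80 (x) x 60 (y) x 12 (z) mm, blue with two round seal marks, 80 to 150 g. Origin: centre of its underside. Starts flat in the tray; taken from above across its 60 mm width (along its y). On the bed its x lies along the bed's x, either way round.
- bolt (a joint): Travel of the bed lock bolt, m: 0 locked, 0.022 fully out, sliding towards the press's -y. While it is in, the bed and so the crank cannot move beyond a little play (0.2 rad). Slides with about 1 N.
- bolt_lift (a joint): Lift of the bolt's knob, m: 0 down in a notch, up to 0.015; a 2 to 4 N spring pulls it down. In each end position it lies in a notch 7 mm deep, with a square bump between them: it must be lifted at least 8 mm (10 to 12 is good) to slide past.
- bolt_knob (a point): Grip point of the bolt's upright red knob, 74 mm above the desk; locked, it is at press x = -80, y = -96 mm; it moves with lift and slide. The knob is 15 mm thick there, 57 to 88 mm above the desk, with a 20 mm flange on top. Pinch it from above along the press's y (crosswise the gripper would meet the gear cover).
- crank (a joint): Crank angle, rad: 0 with the handle straight up, growing as the handle's top moves to press +x; stop at 12.57 (two turns, handle up again). Heaviest near 2.2 and 8.5 (10 to 12 N at the handle); from 3.2 to 5 and 9.5 to 11.3 springs drive it on with up to 8 N. It rests by itself near 0, 6.28 and 12.57.
- press_axis (a point): Point on the crank's axis (along the press's y), 115 mm above the desk at press x = 0, y = -155 mm. The middle of the grip circles it at 55 mm radius in the plane of the press's x and z. To the left of all this, near world x = 0.55, y = 0.20, a thin black cord hangs from the ceiling, and beyond it stands a white tub 200 mm high: keep clear of both.
- grip_mid (a point): Middle of the crank's grip: a light grey horizontal sleeve along the press's y, 80 mm long, 22 to 24 mm thick, spinning freely on its pin, so the hand need not turn. Hold it from above, fingers closing along press x, all the way round; its lowest point is 60 mm above the desk. The crank arm is 61 mm away towards the press.
- tray: Grey open work tray, 114 (x) x 150 (y) mm outside, walls 4 mm thick and 22 mm high, inner floor 4 mm above the desk, fixed. Origin: centre of its underside. The pack starts in it and comes back to it, its long side along the tray's x; along y there is room for the fingers.
- stamp_pad: Cream and red tin stamp pad, 72 x 101 x 14 mm, lies in front of the press on its left; not to be moved.
- glue: Glue stick with a green cap, 24 mm thick and 82 mm tall, stands near the tray; not to be moved.
- round_stamp: White rubber stamp with a round knob, 30 x 30 x 90 mm, stands behind the press; not to be moved.
- wood_stamp: Wooden rubber stamp, 46 x 22 x 72 mm, stands behind the press; not to be moved.

How it is judged (in metres and radians):
On the way, in this order (a step that is already met when the one before it is completed fails the run):
1. the pack lies flat between the bed's corner stops, let go, while the bed is still locked (x of pack in the frame of bed_mid between -0.007 and 0.007 m and y of pack in the frame of bed_mid between -0.007 and 0.007 m and z of pack in the frame of bed_mid between -0.003 and 0.003 m and angle between pack's own z axis and vertical below 0.06 rad and contact force between pack and the fingers below 0.05 N and value of joint bolt below 0.005 m and value of joint crank below 0.3 rad), for 0.2 s.
2. the bolt is fully out, its knob down in the outer notch, the pack still in place (value of joint bolt above 0.018 m and value of joint bolt_lift below 0.003 m and x of pack in the frame of bed_mid between -0.007 and 0.007 m and y of pack in the frame of bed_mid between -0.007 and 0.007 m and z of pack in the frame of bed_mid between -0.003 and 0.003 m and angle between pack's own z axis and vertical below 0.06 rad and value of joint crank below 0.5 rad), for 0.2 s.
3. the crank has come round through the first heavy point, the pack riding on the bed (value of joint crank between 6 and 9 rad and x of pack in the frame of bed_mid between -0.007 and 0.007 m and y of pack in the frame of bed_mid between -0.007 and 0.007 m and z of pack in the frame of bed_mid between -0.003 and 0.003 m and angle between pack's own z axis and vertical below 0.06 rad).
4. the crank is at its stop after two turns, the pack still on the bed (value of joint crank above 12.2 rad and x of pack in the frame of bed_mid between -0.007 and 0.007 m and y of pack in the frame of bed_mid between -0.007 and 0.007 m and z of pack in the frame of bed_mid between -0.003 and 0.003 m and angle between pack's own z axis and vertical below 0.06 rad), for 0.2 s.
At the end, for the whole second after the job is handed in: The pack lies flat (within 0.06 rad) and still on the floor of the grey tray, wholly inside it; the crank is at its two-turn stop (over 12.0 rad); the bolt is fully out (over 18 mm) with its knob down in the outer notch (x of pack in the frame of tray between -0.025 and 0.025 m and y of pack in the frame of tray between -0.05 and 0.05 m and z of pack in the frame of tray below 0.008 m and angle between pack's own z axis and vertical below 0.06 rad and linear speed of pack below 0.02 m/s and value of joint crank above 12 rad and value of joint bolt above 0.018 m and value of joint bolt_lift below 0.003 m); the robot touches nothing.
It fails at once if the crank springs ahead, well over a turn a second (value of joint crank between 0.8 and 12.2 rad and velocity of joint crank above 8 rad/s).
It fails at once if the crank runs back (value of joint crank between 0.8 and 12.2 rad and velocity of joint crank below -1.5 rad/s).
It fails at once if the pack is dropped (linear speed of pack above 0.45 m/s and contact force between pack and the fingers below 0.05 N).
It fails at once if a thing standing about is moved more than 20 mm (distance of any of stamp_pad, glue, round_stamp, wood_stamp from where it was at the start of the episode above 0.02 m).
It also fails if it takes over 72 s, if anything falls off the work surface, if the arm or the gripper's body presses on something with over 40 N, if the wrist force passes 120 N, or if a joint passes its speed limit or range.

## Robot

A 6-joint arm with a two-finger parallel gripper is mounted at the origin on the work surface; the furniture and walls round the work are solid. World frame = base frame: x ahead of the robot, y to its left, z up, the work surface at z = 0. Lengths are in mm, angles in rad, forces in N, time in s.
With the tool pointing down it reaches from about 375 to 925 mm from the base axis. Payload 5.7 kg.
Tool frame: the origin (TCP) lies on the centre line of the jaws, within the pads' length; the fingertips stand 22 mm ahead of it and the grasp point (between the pads) lies 3 mm ahead of it (tips_ahead is the distance from the TCP to the fingertips, in mm); z points along the fingers, y is the line along which they close (so a half turn about z gives the same grasp; the last joint's range is limited). The gripper opens to 88 mm and grips with 3 to 60 N. Pads are 20 mm wide; open, the fingers measure 115 mm over their backs; the gripper's body (75 mm by 178 mm) begins 61 mm behind the grasp point.
Start: joints at [-1.365, 0.359, 1.51, -0, 1.272, -0.115], TCP at [189.18, -569.364, 244.623] pointing down, gripper open.
Joint ranges: [-2.97, 2.97], [-1.01, 2.36], [0.21, 2.38], [-0.96, 4.11], [0.2, 2.71], [-2.98, 2.98]. Speed limits (rad/s): [2.39, 2.39, 3.14, 3.14, 3.14, 3.14].

## Interface

Orientations are given as a 3x3 rotation matrix whose columns are the frame's x, y, z axes.
In Python, from workcell import * gives the robot as it stands. Calls block until the motion is done:
- reach(position, orientation): joint-space move of the TCP to a pose.
- servo_line(position, rot=None, feed=150, f_stop=None): straight line of the TCP; rot=None keeps the orientation; feed is the mean speed in mm/s. With f_stop (N) it stops when the force on the tool has changed by that much, and returns True; else False.
- move_j(angles): joint-space move.
- move_gripper(opening, effort=None): finger opening in mm; effort is the grip in N (None keeps the last); returns when the fingers have stopped.
- sleep(seconds).
- solve_ik(position, orientation): joint angles nearest the present ones, or None.
- camera(name): name is "side" or "top"; returns a dict with "frame" (384x512x3 uint8, red, green, blue), "vfov" (degrees; the focal length in pixels is half the picture's height over the tangent of half this angle, whatever the lens; pixels are square), "cx", "cy" (the principal point, pixels), "k1" (the pictures are not rectified: a ray, as slopes to the right and down, at radius r is drawn at 1 + k1 r^2 times it, then the intrinsics apply), "world_from_camera" (4x4, takes a point from camera to world coordinates). Camera axes: x right, y up, looking along -z (the intrinsics and any distortion apply to the point x, -y, -z); pixel columns grow to the right and rows downward; lengths in mm; the calibration is good to about 2 mm. A picture is of the moment at which its call begins. There is no depth.
A pose or a line that the arm cannot do raises IKError and nothing moves.
- job_done(): hands the job in; it is judged then, once.
Readings, each from a call of its own:
- get_time(): time.
- get_qpos(): joint angles.
- get_qd(): joint speeds.
- get_joint_efforts(): joint torques, N m.
- get_position(): TCP position.
- get_ee_rot(): TCP orientation.
- get_force(): force on the tool from outside, world axes, zero at the start.
- get_ft_torque(): the same for the moment, N m.
- get_gripper_width(): finger opening in mm.
- get_grip_force(): force on a finger pad.
Only numpy, scipy, OpenCV 4.12 (cv2) and the standard library are available. Lean on these libraries where they do the work, as an engineer would, in place of code of your own. Each camera call takes 0.05 s, during which the arm holds its last target. There are 200 camera calls.

## Working session

There is one attempt and no reset: what is moved stays moved. The work goes in short steps, each a Python script; the robot and the scene stay as the last script left them, time stands still between calls to the robot, and variables do not carry over. Pictures are saved under pics/ and viewed, at most 11 in all, crops included, and the job is handed in when it is done.

```bash
mkdir -p pics
cat > h.py <<'E'
from workcell import *
import numpy as np, cv2
def K(c):
    f=c["frame"].shape[0]/2/np.tan(np.radians(c["vfov"])/2)
    return np.array([[f,0,c["cx"]],[0,f,c["cy"]],[0,0,1.]]),np.array([c["k1"],0,0,0,0])
def ray(c,uv):
    k,d=K(c);p=cv2.undistortPoints(np.array([[uv]],float),k,d)[0,0]
    T=c["world_from_camera"];return T[:3,3],T[:3,:3]@np.array([p[0],-p[1],-1.])
def onz(c,uv,z):
    o,r=ray(c,uv);return o+r*(z-o[2])/r[2]
def proj(c,P):
    T=np.linalg.inv(c["world_from_camera"]);q=T[:3,:3]@np.array(P,float)+T[:3,3]
    k,d=K(c);return cv2.projectPoints(np.array([[q[0],-q[1],-q[2]]]),np.zeros(3),np.zeros(3),k,d)[0][0,0]
def save(c,n,s=1.5):cv2.imwrite(n,cv2.resize(c["frame"][:,:,::-1],None,fx=s,fy=s,interpolation=cv2.INTER_CUBIC))
E
python3 - <<'E'
from h import *
import pickle
for n in("top","side"):
    c=camera(n);save(c,f"pics/{n}0.png");pickle.dump(c,open(n+".pkl","wb"))
    print(n,c["vfov"],c["k1"],c["world_from_camera"].round(3).tolist())
E
```

```text
top 52.76244200652949 -0.0994493894181659 [[0.01, 0.994, -0.109, 459.841], [-1.0, 0.012, 0.019, -102.592], [0.02, 0.109, 0.994, 1086.058], [0.0, 0.0, 0.0, 1.0]]
side 42.18718461566964 -0.07883470651353658 [[-0.999, 0.021, -0.05, 505.332], [-0.054, -0.455, 0.889, 1078.85], [-0.005, 0.89, 0.455, 751.13], [0.0, 0.0, 0.0, 1.0]]
```

View pics/top0.png

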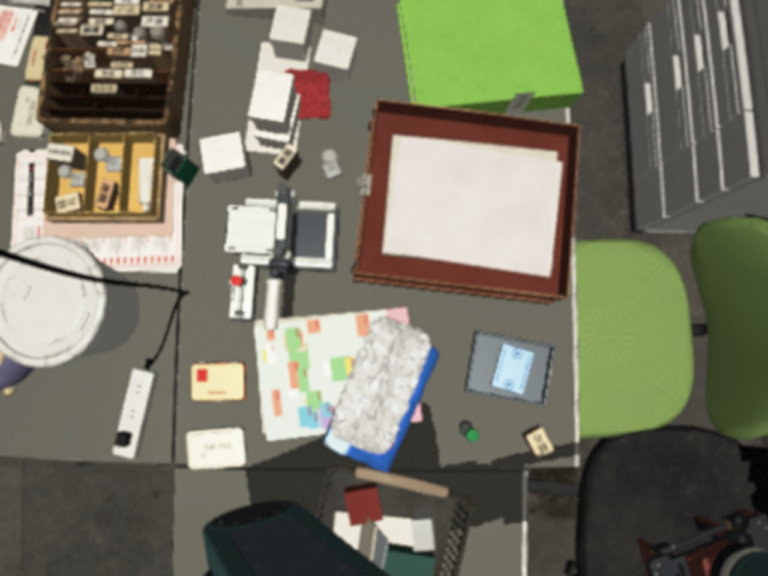

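View pics/side0.png

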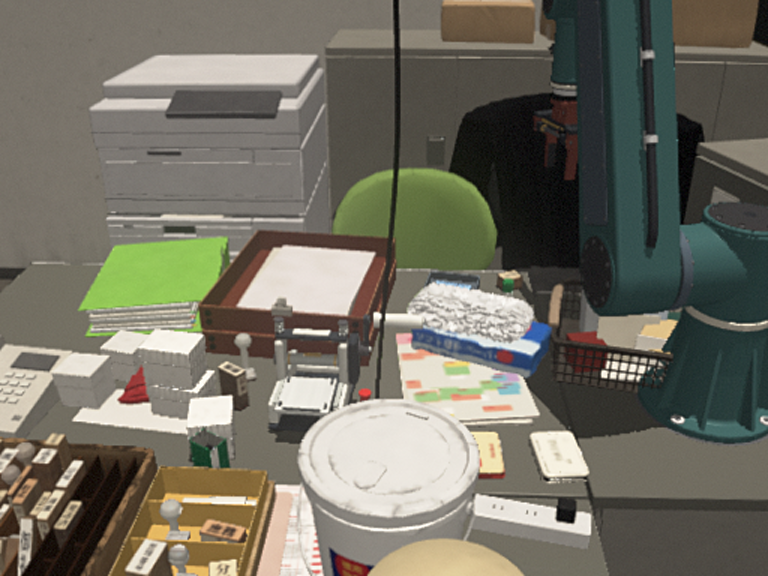

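The top view shows the tray at about (508,368) with the pack at (513,370). The bed is at (250,228), the red knob at (237,281), the grip at (273,300), and press +x points to image right. The side view confirms this, and the tissue box stands between the tray and the press.

Run:
```python
from h import *
import pickle
c=pickle.load(open("top.pkl","rb"));f=c["frame"]
a=cv2.resize(f[118:222,140:240,::-1],None,fx=5,fy=5,interpolation=cv2.INTER_CUBIC)
b=cv2.resize(f[215:275,305:375,::-1],None,fx=4,fy=4,interpolation=cv2.INTER_CUBIC)
o=np.zeros((520,780,3),np.uint8);o[:520,:500]=a;o[:240,500:780]=b
cv2.imwrite("pics/crop0.png",o)
hsv=cv2.cvtColor(f,cv2.COLOR_RGB2HSV)
def blobs(m,off,z,name):
    for q in cv2.findContours(m,cv2.RETR_EXTERNAL,cv2.CHAIN_APPROX_NONE)[0]:
        if cv2.contourArea(q)<8: continue
        pts=np.array([onz(c,p[0]+off,z)[:2] for p in q],np.float32)
        print(name,cv2.minAreaRect(pts),cv2.minAreaRect(q)[0]+np.array(off))
def sub(x0,y0,x1,y1,lo,hi,z,n):
    blobs(cv2.inRange(hsv[y0:y1,x0:x1],lo,hi),np.array([x0,y0]),z,n)
print(hsv[245,340],hsv[228,330],hsv[255,320],hsv[150,170],hsv[190,182],hsv[187,157])
sub(305,215,375,275,(90,40,170),(115,255,255),16,"pack")
sub(305,215,375,275,(90,25,60),(125,255,255),22,"tray")
sub(150,178,165,200,(0,150,100),(8,255,255),90,"knob")
sub(170,185,195,222,(0,0,150),(180,40,255),182,"grip")
sub(145,130,186,176,(0,0,150),(180,40,255),65,"bed")
```

```text
[ 99  42 244] [ 93  16 141] [ 93  15 151] [ 30   8 241] [ 35   6 248] [  1 180 232]
pack ((433.974609375, -379.43267822265625), (62.67556381225586, 82.2174301147461), 73.83283996582031) [341.5846138 245.5230751]
tray ((434.15277099609375, -377.96044921875), (66.82939910888672, 86.31118774414062), 73.35542297363281) [341.54716873 245.58490372]
knob ((582.0758056640625, 117.98027038574219), (10.463611602783203, 18.49547004699707), 0.6549452543258667) [157.5 187. ]
grip ((532.730224609375, 38.152923583984375), (82.26368713378906, 56.288330078125), 0.7550932168960571) [182.  203.5]
bed ((676.6007690429688, 100.78230285644531), (117.89319610595703, 96.7224349975586), 0.49966928362846375) [167.  153.5]
```

View pics/crop0.png

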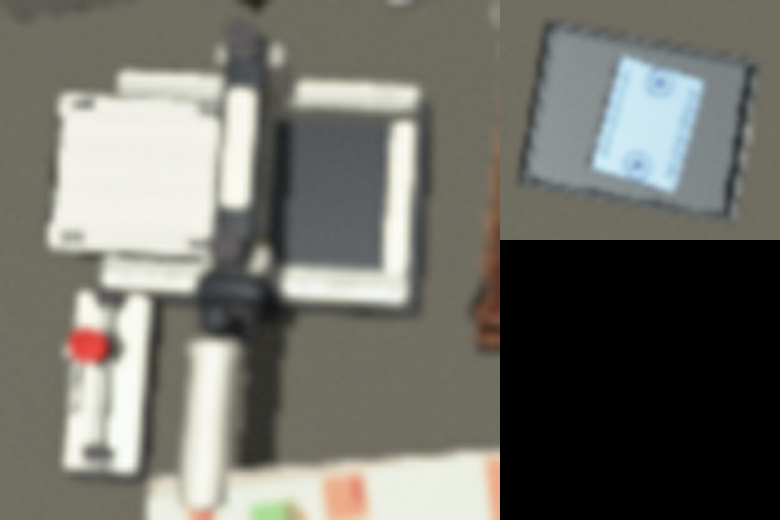

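The crop shows the bed's left edge running (60,95)-(50,248), the knob flange at (89,346), the grip from (216,340) to (202,507), and the pack tilted about 16°. Next I fit the press pose to these points.

```bash
cat > est.py <<'E'
from h import *
import pickle
from scipy.optimize import least_squares
c=pickle.load(open("top.pkl","rb"));s=pickle.load(open("side.pkl","rb"))
C=lambda u,v:(140+u/5-.4,118+v/5-.4)
obs=[((-110,42,66),C(60,95)),((-110,-42,66),C(50,248)),((-80,-96,88),C(89,346)),((0,-115,176),C(216,340)),((0,-195,176),C(202,507))]
def P(p,q):
    ca,sa=np.cos(p[2]),np.sin(p[2]);return [p[0]+ca*q[0]-sa*q[1],p[1]+sa*q[0]+ca*q[1],q[2]]
def res(p):return np.concatenate([proj(c,P(p,q))-uv for q,uv in obs])
r=least_squares(res,[650,50,-1.6],x_scale=[100,100,1],loss="soft_l1");p=r.x
print("press",p,res(p).reshape(-1,2).round(1).tolist())
hs=cv2.cvtColor(s["frame"],cv2.COLOR_RGB2HSV);m=cv2.inRange(hs[250:285,232:255],(0,150,80),(8,255,255))
y,x=np.nonzero(m);print("side red",x.min()+232,x.max()+232,y.min()+250,y.max()+250,x.mean()+232)
print("pred",proj(s,P(p,(-80,-96,88))),proj(s,P(p,(-80,-96,57))))
for n,q in dict(bed=(-63,0,65),knob=(-80,-96,74),grip=(0,-155,170)).items():print(n,np.round(P(p,q),1))
f=c["frame"];g=cv2.cvtColor(f,cv2.COLOR_RGB2HSV)[215:275,305:375]
# tray: cooler (hue>85) than the desk, incl. dark walls
off=np.array([305,215]);print(np.median(g[:5].reshape(-1,3),0),g[28,10])
m=((g[...,0]>85)&(g[...,1]>6)|(g[...,2]<70)).astype(np.uint8);m=cv2.morphologyEx(m*255,cv2.MORPH_OPEN,np.ones((3,3)))
q=max(cv2.findContours(m,0,1)[0],key=cv2.contourArea)
print("tray",cv2.minAreaRect(np.array([onz(c,a[0]+off,20)[:2] for a in q],np.float32)))
for z,n,uv in((14,"pad",(218/1.5,382/1.5)),(82,"glue",(471/1.5,434/1.5)),(82,"glue2",(465/1.5,427/1.5))):print(n,onz(c,uv,z))
for uv in((385,320),(435,345),(375,465),(330,440)):print("tissue",onz(c,(uv[0]/1.5,uv[1]/1.5),80))
E
python3 est.py
```

```text
press [681.9674639   37.65286373  -1.57883774] [[-0.9, -1.0], [-0.5, -1.0], [0.1, -1.4], [-0.0, 3.6], [1.6, 4.1]]
side red 239 246 259 265 242.72093023255815
pred [241.52979124 258.8774842 ] [241.73084691 269.74387144]
bed [682.5 100.7  65. ]
knob [586.6 118.4  74. ]
grip [527.   38.9 170. ]
[ 24.  34. 112.] [ 98  15 138]
tray ((435.08001708984375, -372.713134765625), (149.283203125, 111.10153198242188), 79.795166015625)
pad [403.54406641 162.43690517  14.        ]
glue [ 322.92562691 -289.55746583   82.        ]
glue2 [ 334.83719749 -279.17588064   82.        ]
tissue [ 517.3817536  -140.41163716   80.        ]
tissue [ 474.92264995 -227.44676611   80.        ]
tissue [ 269.77736336 -125.47499149   80.        ]
tissue [311.36329897 -48.33040659  80.        ]
```

```bash
cat >> est.py <<'E'
print("----")
for a,b,z in(((62,97),(220,105),67),((50,248),(210,252),67),((295,80),(420,88),54),((285,297),(408,305),54),((118,72),(222,78),54),((100,288),(200,294),54)):
    A,B=onz(c,C(*a),z),onz(c,C(*b),z);d=B-A;print(A[:2].round(1),B[:2].round(1),"ang",np.arctan2(d[1],d[0]))
for a,b,z in(((60,95),(50,248),66),((422,88),(409,305),54),((216,345),(203,500),176),((107,297),(98,455),50)):
    A,B=onz(c,C(*a),z),onz(c,C(*b),z);d=A-B;print(A[:2].round(1),B[:2].round(1),"ang",np.arctan2(d[1],d[0])-np.pi/2)
obs2=obs+[]
def res2(p):
    e=[]
    for q,uv in obs2:
        if q[1]<-110: q=(55*np.sin(p[3]),q[1],121+55*np.cos(p[3]))
        elif q[0]==-110: q=(q[0]+10*p[3],q[1],q[2])
        e.append(proj(c,P(p,q))-uv)
    return np.concatenate(e)
r=least_squares(res2,[650,50,-1.6,0],x_scale=[100,100,1,1]);p=r.x;print("press2",p,res2(p).reshape(-1,2).round(1).tolist())
print("side knob",proj(s,P(p,(-80,-96,88))))
for n,q in dict(bed=(-63+10*p[3],0,65),knob=(-80,-96,74),grip=(55*np.sin(p[3]),-155,170)).items():print(n,np.round(P(p,q),1))
u=s["frame"][200:235,245:290,:].max(2);save(s,"pics/x.png",1)
a=cv2.resize(s["frame"][190:290,170:300,::-1],None,fx=6,fy=6,interpolation=cv2.INTER_CUBIC);cv2.imwrite("pics/crop1.png",a)
E
python3 est.py | sed -n '/----/,$p'
```

```text
----
[720.8 143.4] [717.1  57.5] ang -1.6136469007678718
[638.  146.3] [636.7  60.3] ang -1.5855378947831886
[734.8  19. ] [731.2 -49.4] ang -1.6243284017704793
[614.9  21.2] [611.3 -45.2] ang -1.6243746067100582
[738.4 116.3] [735.5  59. ] ang -1.6208296170894576
[618.6 121.4] [616.   67.1] ang -1.619973511137031
[722.1 144.8] [638.2 146.6] ang -1.59213011930457
[731.2 -50.5] [611.3 -45.7] ang -1.6108699349342697
[573.2  38.7] [499.7  42.8] ang -1.6263382114932816
[614.4 118.3] [528.6 120.1] ang -1.5926901448974582
press2 [ 6.86467122e+02  3.74231437e+01 -1.54430487e+00 -1.29624090e-01] [[-1.8, -1.2], [-0.3, -1.2], [1.5, -2.1], [-1.2, 1.8], [1.6, 2.2]]
side knob [240.88893089 257.98748254]
bed [684.8 101.7  65. ]
knob [588.4 114.9  74. ]
grip [531.3  40.4 170. ]
```

View pics/crop1.png

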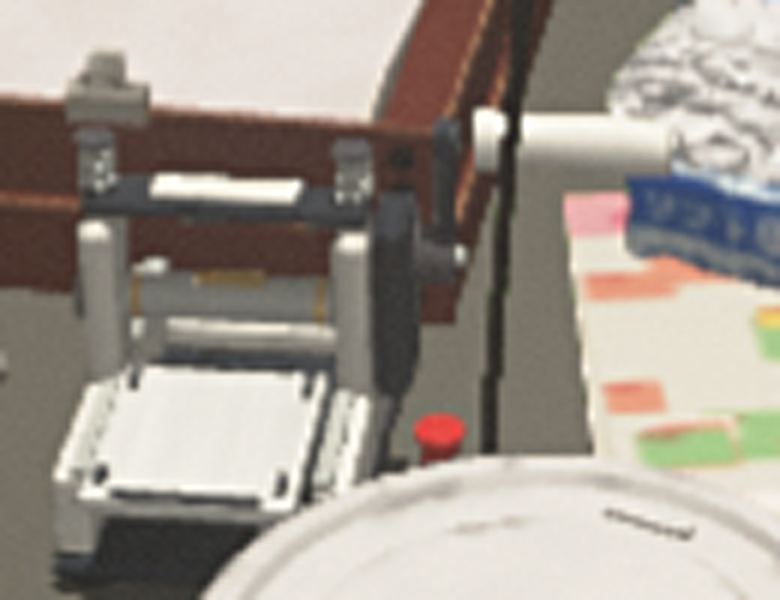

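Run:
```python
from h import *
import pickle
s=pickle.load(open("side.pkl","rb"));c=pickle.load(open("top.pkl","rb"))
def ony(uv,y):
    o,r=ray(s,uv);return o+r*(y-o[1])/r[1]
S=lambda u,v:(170+u/6-.42,190+v/6-.42)
for n,u,v,y in(("collar L",475,140,41),("collar R",503,140,41),("sleeve R top",668,125,41),("sleeve R bot",672,165,41),("arm axis",450,255,38),("knob top",440,430,119)):print(n,ony(S(u,v),y).round(1))
b=(677.6,98.7)
u=np.array([-.043,-.999]);v=np.array([.999,-.043])
for n,a in(("bed corner far",(-47,42)),("near",(-47,-42))):
    q=np.array(b)+a[0]*u+a[1]*v;print(n,(proj(s,(*q,66))-[170,190])*6)
```

```text
collar L [573.8  41.  167.9]
collar R [562.6  41.  168.2]
sleeve R top [497.1  41.  176.7]
sleeve R bot [495.1  41.  158.5]
arm axis [584.7  38.  112.1]
knob top [583.4 119.   81.8]
bed corner far [ 78.15049354 487.60348032]
near [292.20188207 499.86918099]
```

Both views put the grip at about x 496–574, so its middle is near x 532. Next: check where the cord is and whether the arm can reach every planned pose.

```bash
cat >> h.py <<'E'
TH=-.043                       # press y axis, world angle
U=np.array([np.sin(TH),-np.cos(TH)]);V=np.array([np.cos(TH),np.sin(TH)])
BED0=np.array([677.6,98.7]);ORG=BED0+63*U;KNOB=np.array([582.3,118.8])
def down(a,tilt=0):
    y=np.array([np.cos(a),np.sin(a),0]);z=np.array([0,0,-1.]);R=np.column_stack([np.cross(y,z),y,z])
    return R@cv2.Rodrigues(np.array([tilt,0,0.]))[0]
def sol(p,a,tilt=0):
    "closest of the two half-turn-equivalent grasps"
    b=[]
    for k in(0,np.pi):
        R=down(a+k,tilt if k==0 else -tilt);q=solve_ik(list(map(float,p)),R)
        if q is not None:b.append((np.abs(np.array(q)-get_qpos()).max(),R,np.round(q,2)))
    return min(b,key=lambda t:t[0]) if b else None
GA=TH-np.pi/2                  # crank closing direction (press x)
E
python3 - <<'E'
from h import *
import pickle
s=pickle.load(open("side.pkl","rb"));c=pickle.load(open("top.pkl","rb"))
for uv in((265,0),(256.7,190),(251,265)):
    o,r=ray(s,uv)
    for y in(180,200,220):print("cord",uv,(o+r*(y-o[1])/r[1]).round(0),proj(c,o+r*(y-o[1])/r[1])*1.5)
print(get_ee_rot().round(2).tolist(),get_gripper_width())
G=[528,0];A=ORG-155*V
for n,p,a in(("pack",(434,-379.4,28),np.radians(73.8)),("bed",(*BED0,90),TH),("bed2",(*(BED0+126*U),90),TH),("knob",(*KNOB,80),TH),("knobout",(*(KNOB-22*V),80),TH)):
    for k in(0,np.pi):print(n,k,np.round(solve_ik([float(x) for x in p],down(a+k)) if solve_ik([float(x) for x in p],down(a+k)) is not None else 0,2))
yc=40.5
for t in(0,1.57,3.14,4.71):
  for tilt in(0,.2,-.2):
    for k in(0,np.pi):
        q=solve_ik([528.,yc-55*np.sin(t),118+55*np.cos(t)],down(GA+k,tilt));print(t,tilt,k,None if q is None else np.round(q,2), down(GA+k,tilt)[:,2].round(2))
E
```

```text
cord (265, 0) [533. 180. 663.] [ -5.28148017 249.67205607]
cord (265, 0) [533. 200. 665.] [-30.58810714 249.97316029]
cord (265, 0) [532. 220. 667.] [-55.49683167 250.30018852]
cord (256.7, 190) [548. 180. 300.] [157.888182   285.59388592]
cord (256.7, 190) [547. 200. 310.] [140.91556919 285.26470493]
cord (256.7, 190) [546. 220. 320.] [123.61705545 284.92915644]
cord (251, 265) [561. 180. 115.] [196.17939759 290.75788733]
cord (251, 265) [560. 200. 129.] [181.91292853 290.44163467]
cord (251, 265) [558. 220. 143.] [167.28278014 290.11659352]
[[0.95, 0.32, -0.0], [0.32, -0.95, 0.0], [0.0, -0.0, -1.0]] 87.48117041565095
pack 0 [-0.84  0.6   1.76 -0.    0.79 -2.13]
pack 3.141592653589793 [-0.84  0.6   1.76 -0.    0.79  1.02]
bed 0 [ 0.04  0.63  1.46 -0.    1.06  0.09]
bed 3.141592653589793 0
bed2 0 [-0.14  0.61  1.49 -0.    1.04 -0.1 ]
bed2 3.141592653589793 0
knob 0 [ 0.09  0.54  1.68 -0.    0.92  0.13]
knob 3.141592653589793 0
knobout 0 [ 0.09  0.52  1.73 -0.    0.89  0.13]
knobout 3.141592653589793 0
0 0 0 [-0.05  0.34  1.75 -0.    1.06  1.56] [ 0.  0. -1.]
0 0 3.141592653589793 [-0
[... 990 characters left out ...]
0.2  -0.98]
3.14 0.2 3.141592653589793 [ 0.08  0.52  1.82 -0.27  0.85 -1.27] [-0.01 -0.2  -0.98]
3.14 -0.2 0 [ 0.08  0.52  1.82 -0.27  0.85  1.88] [-0.01 -0.2  -0.98]
3.14 -0.2 3.141592653589793 [-0.19  0.5   1.85  0.27  0.83 -1.9 ] [ 0.01  0.2  -0.98]
4.71 0 0 [ 0.05  0.42  1.78 -0.    0.94  1.66] [ 0.  0. -1.]
4.71 0 3.141592653589793 [ 0.05  0.42  1.78 -0.    0.94 -1.48] [ 0.  0. -1.]
4.71 0.2 0 [-0.09  0.42  1.82  0.25  0.93  1.38] [ 0.01  0.2  -0.98]
4.71 0.2 3.141592653589793 [ 0.18  0.45  1.75 -0.23  1.   -1.22] [-0.01 -0.2  -0.98]
4.71 -0.2 0 [ 0.18  0.45  1.75 -0.23  1.    1.93] [-0.01 -0.2  -0.98]
4.71 -0.2 3.141592653589793 [-0.09  0.42  1.82  0.25  0.93 -1.76] [ 0.01  0.2  -0.98]
```

Run:
```python
from h import *
a=np.radians(73.8)+np.pi;R=down(a);p=np.array([434,-379.4])+8*R[:2,0]
reach([*p,150.],R);servo_line([*p,28.],feed=120)
print(get_position(),get_force())
move_gripper(50,30);print(get_gripper_width(),get_grip_force(),get_time())
servo_line([*p,300.],feed=250)
RB=down(TH);b=BED0-8*U
reach([*b,240.],RB);servo_line([*b,115.],feed=150)
print(get_gripper_width(),get_grip_force(),get_time(),get_position())
c=camera("top");a=cv2.resize(c["frame"][118:222,130:240,::-1],None,fx=5,fy=5,interpolation=cv2.INTER_CUBIC);cv2.imwrite("pics/c2.png",a)
c=camera("side");a=cv2.resize(c["frame"][190:290,170:300,::-1],None,fx=6,fy=6,interpolation=cv2.INTER_CUBIC);cv2.imwrite("pics/c3.png",a)
import pickle;pickle.dump(c,open("side2.pkl","wb"))
```

```text
[ 442.05974766 -382.1217337    28.63452451] [0.15225027 0.22668194 0.50090244]
60.00716729191093 29.997613728046417 3.0583
59.59230656571317 29.99666154384613 7.25 [678.80207598 106.61111569 116.01934063]
```

View pics/c3.png

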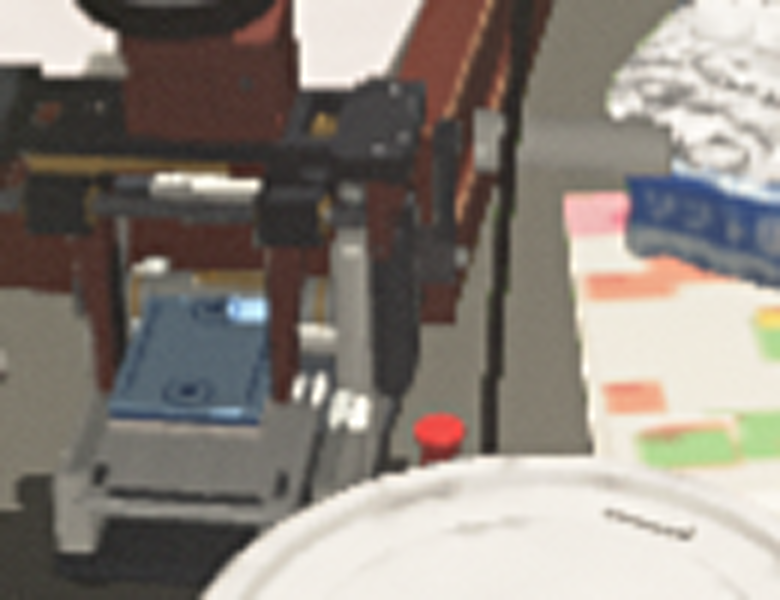

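The side view shows the pack over the bed with its front lower corners at about (108,418) and (265,425). I compare these with the prediction.

Run:
```python
from h import *
import pickle
s=pickle.load(open("side2.pkl","rb"))
P=get_position()[:2]+8*U;print(P,BED0)
for a in((-40,30),(-40,-30),(40,30)):
    q=P+a[0]*U+a[1]*V
    print(a,[((proj(s,(*q,z))-[170,190])*6+2.5).round(0) for z in(91.4,103.4)])
for a in((-47,42),(-47,-42),(47,42),(47,-42),(-44.5,34),(-44.5,-34)):
    q=BED0+a[0]*U+a[1]*V;print("bed",a,((proj(s,(*q,69))-[170,190])*6+2.5).round(0),((proj(s,(*q,65))-[170,190])*6+2.5).round(0))
```

```text
[678.62730771  98.7367726 ] [677.6  98.7]
(-40, 30) [array([108., 427.]), array([106., 401.])]
(-40, -30) [array([261., 436.]), array([260., 410.])]
(40, 30) [array([149., 316.]), array([147., 291.])]
bed (-47, 42) [ 80. 484.] [ 81. 492.]
bed (-47, -42) [294. 496.] [295. 504.]
bed (47, 42) [130. 351.] [130. 359.]
bed (47, -42) [330. 361.] [331. 369.]
bed (-44.5, 34) [102. 481.] [102. 490.]
bed (-44.5, -34) [275. 491.] [275. 499.]
```

View pics/c2.png

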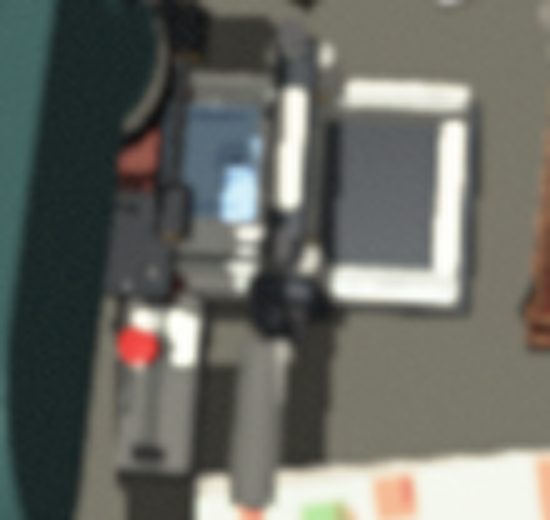

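Run:
```python
from h import *
import pickle
c=pickle.load(open("top.pkl","rb"))
m=np.mean([onz(c,(140+u/5-.4,118+v/5-.4),68) for u,v in((82,103),(72,237),(205,107),(200,244))],0);print("marks",m)
RB=down(TH);b=np.array([678.,99.7])-8*U
print(get_position())
servo_line([*b,100.],rot=RB,feed=60);sleep(.3);print(get_position(),get_force())
h=servo_line([*b,89.],rot=RB,feed=25,f_stop=4);print(h,get_position(),get_force(),get_grip_force())
```

```text
marks [679.40989238  99.427018    68.        ]
[678.97120171 106.72937774 116.42857092]
[678.5000192  107.6807175  100.20765738] [ 0.28882175  0.11206019 -0.63374889]
True [678.14247551 107.68199151  89.25356754] [-1.67388547  0.84545605  4.66642844] 29.99758690595627
```

Run:
```python
from h import *
RB=down(TH);p=get_position()
move_gripper(76);sleep(.2);servo_line([p[0],p[1],200.],feed=120)
move_gripper(50)
k=KNOB
servo_line([*k,150.],rot=RB,feed=200)
c=camera("side");a=cv2.resize(c["frame"][190:290,170:300,::-1],None,fx=6,fy=6,interpolation=cv2.INTER_CUBIC);cv2.imwrite("pics/c4.png",a)
import pickle;pickle.dump(c,open("side3.pkl","wb"))
s=c
for P in(BED0,np.array([678.4,99.5])):
  for a in((-40,30),(-40,-30),(40,30),(40,-30)):print(((proj(s,(*(P+a[0]*U+a[1]*V),77))-[170,190])*6+2.5).round(0))
print(get_time(),get_position())
```

```text
[113. 458.]
[266. 467.]
[154. 345.]
[298. 353.]
[111. 459.]
[263. 468.]
[152. 346.]
[296. 354.]
11.6083 [584.46525929 118.80114901 151.0053481 ]
```

View pics/c4.png

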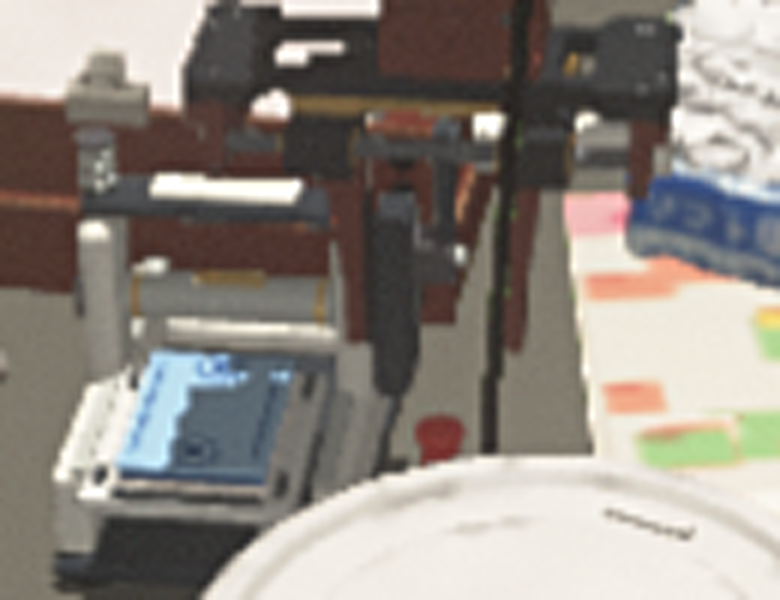

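The pack lies flat between the stops, with its front edge at (117,468)-(278,472), and the knob is at (440,440). Next is the bolt.

Run:
```python
from h import *
RB=down(TH);k=KNOB
servo_line([*k,125.],rot=RB,feed=150);sleep(.2);print(get_position())
h=servo_line([*k,80.],rot=RB,feed=60,f_stop=6);print(h,get_position(),get_force())
if not h:
    move_gripper(5,8);print(get_gripper_width(),get_grip_force(),get_position(),get_force(),get_time())
```

```text
[583.19315517 118.80711112 125.83179446]
False [582.53204958 118.81911511  80.14063612] [-0.14292237  0.16469715  0.48851658]
18.4132304937753 8.000054312869906 [582.55109917 118.81205556  80.17302212] [-0.08114712  0.00153783  1.10496992] 13.6333
```

Run:
```python
from h import *
RB=down(TH);k=KNOB
move_gripper(40)
h=servo_line([*k,76.5],rot=RB,feed=40,f_stop=5);print(h,get_position(),get_force())
move_gripper(5,20);print(get_gripper_width(),get_grip_force(),get_position(),get_force(),get_time())
c=camera("top");a=cv2.resize(c["frame"][130:230,130:230,::-1],None,fx=6,fy=6,interpolation=cv2.INTER_CUBIC);cv2.imwrite("pics/c5.png",a)
```

```text
False [582.02740265 118.74742016  76.1573426 ] [ 0.14586715 -0.55590252 -0.84740907]
17.902431221345125 19.99987682851497 [582.42287227 118.80801172  76.59000423] [ 0.14390294  0.3182209  -0.78641148] 14.9333
```

View pics/c5.png

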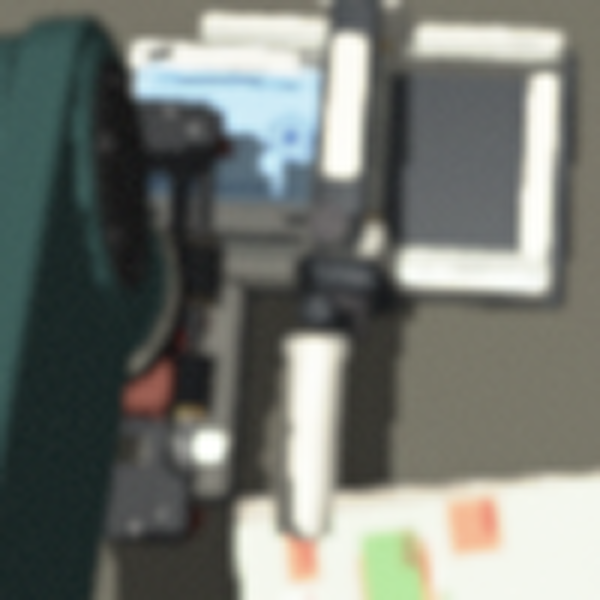

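The hand straddles the knob, centred with almost no side force. I lift, slide and drop it.

Run:
```python
from h import *
move_gripper(5,35);p=get_position();print(p,get_gripper_width())
z0=p[2]
def go(d,z,f=30):
    servo_line([*(p[:2]-d*V),z],feed=f);q=get_position();print(d,(q-p).round(1),get_force().round(1),get_gripper_width().round(2) if hasattr(get_gripper_width(),'round') else get_gripper_width())
go(0,z0+11.5)
go(0,z0+11.5)
go(12,z0+11.5,40)
go(23,z0+11.5,40)
print(get_time())
```

```text
[582.43583266 118.80020201  76.55622892] 16.992211328222623
0 [-0.5 -0.  11.4] [-0.5 -0.4 -3.6] 16.98072009093418
0 [-0.3  0.  11.3] [-0.9  0.1 -3.8] 17.066597609657762
12 [-12.9   0.5  11.4] [-0.7  0.1 -2.7] 16.927773060787537
23 [-21.1   1.   12.3] [ 4.6 -0.8 -2.8] 17.314170504858073
16.8583
```

Run:
```python
from h import *
p=get_position()
q=[p[0],p[1],77.5];h=servo_line(q,feed=30,f_stop=6);print(h,get_position(),get_force())
move_gripper(40);print(get_position(),get_force())
servo_line([p[0],p[1],200.],feed=200)
c=camera("top");f=cv2.cvtColor(c["frame"],cv2.COLOR_RGB2HSV)
y,x=np.nonzero(cv2.inRange(f[170:220,140:180],(0,140,80),(8,255,255)));print("knob px",len(x))
if len(x):print(onz(c,(x.mean()+140,y.mean()+170),88))
# move over the crank
s=camera("side");a=cv2.resize(s["frame"][190:290,170:300,::-1],None,fx=6,fy=6,interpolation=cv2.INTER_CUBIC);cv2.imwrite("pics/c6.png",a)
fs=cv2.cvtColor(s["frame"],cv2.COLOR_RGB2HSV);y,x=np.nonzero(cv2.inRange(fs[250:285,232:265],(0,140,60),(8,255,255)));print("side knob",len(x),x.mean()+232,y.min()+250,y.max()+250,get_time())
print(proj(s,(*KNOB,88)),proj(s,(*(KNOB-22*V),88)))
```

```text
False [561.43628202 119.72874641  77.2995029 ] [ 4.17859101  0.327605   -3.61892507]
[561.13259139 119.77154663  77.52388419] [ 0.20778167 -0.79787707  0.07350993]
knob px 32
[561.21266905 120.15303459  88.        ]
side knob 9 254.11111111111111 261 264 18.7917
[243.36260054 259.02053301] [252.75129036 259.50912137]
```

```bash
cat >> h.py <<'E'
RC=down(GA,.2);XC=529.
def tcp(t,yc,zc=115.,r=55.):
    "TCP for crank angle t"
    g=np.array([XC,yc,zc])+r*np.sin(t)*np.array([*U,0])+[0,0,r*np.cos(t)]
    return g-3*RC[:,2]
E
python3 - <<'E'
from h import *
g=tcp(0,41.5)
reach(g-100*RC[:,2],RC);move_gripper(60)
print(get_position(),get_force())
h=servo_line(g,feed=120,f_stop=8);print(h,get_position(),get_force(),get_time())
if not h:
    move_gripper(10,15);print(get_gripper_width(),get_grip_force(),get_position(),get_force())
E
```

```text
[528.12150551  21.18397893 270.91339478] [ 0.08817397 -0.17398716  0.17091625]
False [529.51130668  40.74542063 173.47192797] [0.19226196 0.75439337 0.15322167] 21.4083
22.860291548531926 14.988353518856457 [528.99258176  40.99922846 173.06590564] [-0.46941892 -0.12576486  1.49095648]
```

```bash
cat >> h.py <<'E'
def turn(t0,t1,yc,zc,r=55.,step=np.pi/12,feed=70,zero=0,lim=45):
    n=int(round((t1-t0)/step))
    for i in range(1,n+1):
        t=t0+(t1-t0)*i/n;servo_line(tcp(t-zero,yc,zc,r),rot=RC,feed=feed);f=get_force()
        e=np.array([*U,0]);k=np.array([0,0,1.]);a=t-zero
        rad=f@(e*np.sin(a)+k*np.cos(a));tan=f@(e*np.cos(a)-k*np.sin(a))
        print(f"{t:.2f} rad {rad:.1f} tan {tan:.1f} ax {f@[*V,0]:.1f} w {get_gripper_width():.2f}")
        if np.linalg.norm(f)>lim:print("force limit");return t
    return t1
E
python3 - <<'E'
from h import *
move_gripper(10,45);print(get_force())
turn(0,np.pi/2,41.5,115);print(get_position(),get_time())
E
```

```text
[-0.38423041  1.36612909  2.87209546]
0.26 rad -1.0 tan 1.3 ax -0.1 w 22.23
0.52 rad -4.0 tan 0.9 ax 2.3 w 22.26
0.79 rad -6.3 tan 1.0 ax 2.5 w 22.46
1.05 rad -6.7 tan -0.3 ax 3.3 w 22.25
1.31 rad -5.7 tan -1.7 ax 2.2 w 22.19
1.57 rad -7.5 tan -4.1 ax 1.3 w 22.13
[526.81850042 -13.25731718 118.08496144] 24.4417
```

Run:
```python
from h import *
P=np.pi
turn(P/2,2*P+.26,42.0,115);print(get_position(),get_time())
```

```text
1.83 rad -6.5 tan -6.7 ax -0.4 w 22.33
2.09 rad -7.9 tan -7.7 ax -1.4 w 22.17
2.36 rad -9.9 tan -8.5 ax -2.2 w 22.07
2.62 rad -12.1 tan -7.0 ax -2.0 w 22.17
2.88 rad -11.1 tan -4.2 ax -3.1 w 22.32
3.14 rad -8.9 tan 0.5 ax -1.3 w 22.16
3.40 rad -7.1 tan 4.8 ax -0.9 w 21.98
3.66 rad -6.5 tan 9.0 ax -1.5 w 21.94
3.93 rad -4.4 tan 10.3 ax -1.2 w 21.79
4.19 rad -1.4 tan 8.3 ax -1.2 w 22.28
4.45 rad 1.2 tan 8.5 ax -1.4 w 22.34
4.71 rad 2.9 tan 5.6 ax -1.0 w 22.09
4.97 rad 5.2 tan 3.0 ax -1.2 w 22.36
5.23 rad 5.6 tan 2.3 ax 0.1 w 22.35
5.50 rad 7.1 tan 2.2 ax -1.9 w 22.45
5.76 rad 7.0 tan 0.8 ax -0.9 w 22.48
6.02 rad 5.7 tan 1.7 ax -1.3 w 22.15
6.28 rad 6.0 tan 1.2 ax -1.2 w 22.02
6.54 rad 2.3 tan 0.6 ax -0.2 w 22.26
[528.39855143  26.85190451 170.85187905] 31.25
```

Run:
```python
from h import *
P=np.pi
turn(2*P+.26,4*P,42.0,115.3);turn(4*P,4*P+.08,42.0,115.3,step=.04,lim=25);print(get_position(),get_time())
c=camera("top");a=cv2.resize(c["frame"][118:222,140:250,::-1],None,fx=5,fy=5,interpolation=cv2.INTER_CUBIC);cv2.imwrite("pics/c7.png",a)
```

```text
6.81 rad -1.5 tan 1.7 ax 2.3 w 21.94
7.07 rad -3.9 tan 1.1 ax 2.7 w 22.23
7.33 rad -4.9 tan 0.1 ax 3.5 w 22.19
7.59 rad -5.3 tan -2.4 ax 2.5 w 22.15
7.85 rad -5.3 tan -4.0 ax 2.2 w 22.22
8.11 rad -6.4 tan -5.9 ax 0.4 w 22.18
8.38 rad -9.2 tan -7.8 ax -0.1 w 22.39
8.64 rad -10.0 tan -9.1 ax -1.6 w 22.05
8.90 rad -12.4 tan -7.5 ax -2.0 w 22.51
9.16 rad -11.9 tan -3.4 ax -1.7 w 22.25
9.42 rad -10.5 tan 0.4 ax -0.8 w 22.08
9.69 rad -7.6 tan 5.7 ax -1.4 w 21.91
9.95 rad -6.3 tan 8.6 ax -0.5 w 22.47
10.21 rad -3.1 tan 10.3 ax -0.2 w 22.28
10.47 rad -0.9 tan 10.6 ax -0.3 w 21.67
10.73 rad 1.8 tan 8.3 ax -0.1 w 22.07
11.00 rad 2.9 tan 5.1 ax -0.3 w 22.78
11.26 rad 4.6 tan 3.8 ax 0.7 w 22.01
11.52 rad 6.3 tan 1.9 ax -0.3 w 22.27
11.78 rad 7.4 tan 0.9 ax 0.3 w 22.10
12.04 rad 7.5 tan 0.9 ax -0.5 w 22.01
12.30 rad 5.7 tan 1.5 ax -0.0 w 21.96
12.57 rad 3.5 tan -5.0 ax 0.3 w 22.23
12.61 rad 1.0 tan -12.8 ax 2.4 w 22.34
12.65 rad -1.2 tan -20.4 ax 3.1 w 21.77
[528.94678303  41.1467812  173.10011131] 39.9833
```

View pics/c7.png

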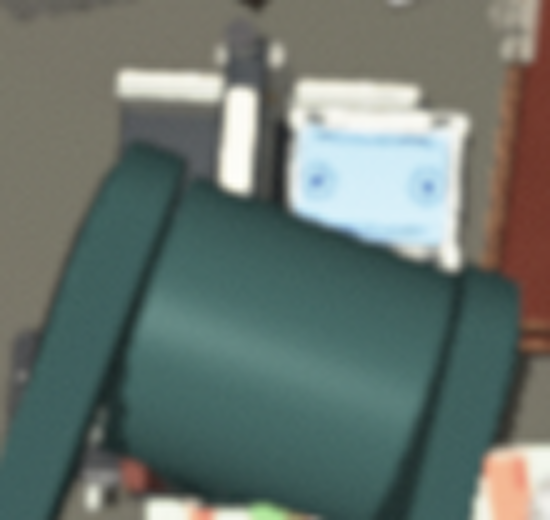

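The crank is at its stop. The pack is still on the bed at the far side, with seals at (318,180) and (428,187). I release the crank and fetch the pack.

Run:
```python
from h import *
servo_line(tcp(0.0,42,115.),rot=RC,feed=30);print(get_force())
move_gripper(60);p=get_position();servo_line(p-110*RC[:,2],feed=200)
c=camera("top");C=lambda u,v:(140+u/5-.4,118+v/5-.4)
print("seal mid",onz(c,C(373,183.5),77))
f=cv2.cvtColor(c["frame"],cv2.COLOR_RGB2HSV);x0,y0,x1,y1=190,135,240,175
m=cv2.inRange(f[y0:y1,x0:x1],(90,40,60),(120,255,255))
q=max(cv2.findContours(m,0,1)[0],key=cv2.contourArea)
print(cv2.minAreaRect(np.array([onz(c,a[0]+[x0,y0],77)[:2] for a in q],np.float32)))
k=np.array([677.8,99.7])+126*U;print("pred",k,get_time())
move_gripper(84);b=k+8*U
reach([*b,220.],down(TH));servo_line([*b,120.],feed=150);print(get_position(),get_gripper_width())
c=camera("top");a=cv2.resize(c["frame"][118:222,160:260,::-1],None,fx=5,fy=5,interpolation=cv2.INTER_CUBIC);cv2.imwrite("pics/c8.png",a)
```

```text
[1.11266033 3.82667038 4.86626248]
seal mid [672.81516452 -26.65246432  77.        ]
((694.8621215820312, -36.35093688964844), (62.517799377441406, 18.744152069091797), 70.94366455078125)
pred [672.38366949 -26.18353095] 41.8333
[672.70730914 -34.31554126 120.91920371] 83.7145374227814
```

View pics/c8.png

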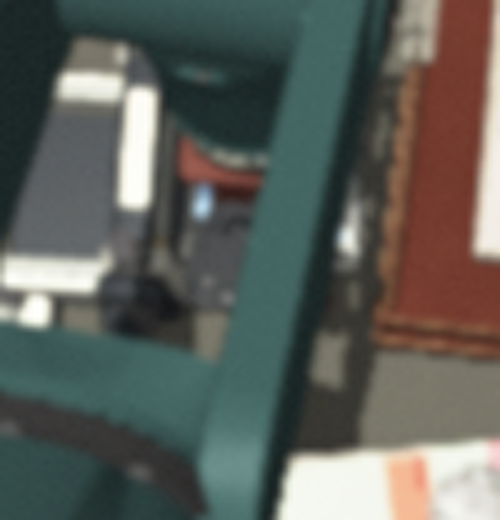

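The arm hides the pack in this view, but prediction and seal midpoint agree within 0.5 mm. I grasp it and return it to the tray.

Run:
```python
from h import *
k=np.array([672.5,-26.3]);b=k+8*U
h=servo_line([*b,90.],feed=60,f_stop=6);z=get_position()[2];print(h,z,get_force())
move_gripper(50,30);print(get_gripper_width(),get_grip_force())
servo_line([*b,300.],feed=200)
R=down(np.radians(76)+np.pi);t=np.array([434.5,-376.])-8*R[:2,0]
reach([*t,250.],R);servo_line([*t,60.],feed=150);print(get_gripper_width(),get_grip_force())
off=z-65
h=servo_line([*t,4+off-1],feed=25,f_stop=3);print(h,get_position(),off,get_time())
```

```text
False 89.66881208179564 [-0.10423307 -0.70479801 -0.63861945]
59.44586817956518 29.997307062149048
60.11563283699761 29.997400045394897
True [ 426.6259627  -373.95764327   29.30635317] 24.668812081795636 51.0333
```

Run:
```python
from h import *
p=get_position();move_gripper(76);servo_line([p[0],p[1],200.],feed=120)
reach([190.,-560.,260.],down(np.radians(76)+np.pi));sleep(.3)
c=camera("top");f=c["frame"]
o=np.zeros((520,780,3),np.uint8);o[:520,:500]=cv2.resize(f[118:222,140:240,::-1],None,fx=5,fy=5,interpolation=cv2.INTER_CUBIC)
o[:280,500:780]=cv2.resize(f[215:285,305:375,::-1],None,fx=4,fy=4,interpolation=cv2.INTER_CUBIC);cv2.imwrite("pics/c9.png",o);print(get_time(),get_force())
```

```text
54.6167 [ 0.04956036 -0.2368836  -0.3295648 ]
```

View pics/c9.png

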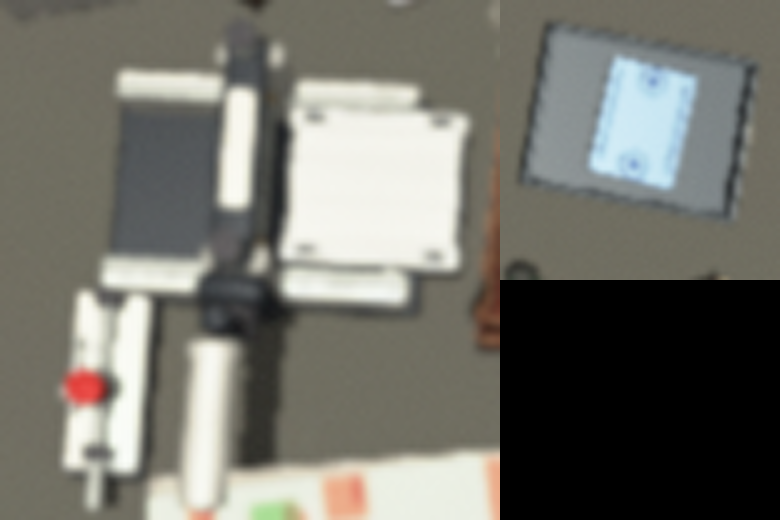

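The final view shows the pack flat in the tray at (642,122), the bed at the far end, the crank handle up and the knob out at (85,387). I hand it in.

```bash
python3 -c "
from workcell import *
print(job_done())"
```

```text
the job is handed in; nothing more can be done
None
```

I embossed the card and handed the job in; the verdict is not shown. The last top view shows the pack in the tray, the crank at its two-turn stop and the bolt out, at about 55 s of the 72 s allowed.

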